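Set the stapler's air pressure and open the line

TASK

Get the air ready for the staple gun: turn the regulator's T-handle clockwise until the black gauge needle stands on the red set hand, coming up from below and not running past it. Only then swing the red lever of the outlet valve fully open, in line with the pipe, leaving the needle on the mark. Do not lean on the gauge and leave the things lying on the bench alone.

Things in the scene. Friction and masses are not known exactly. Their poses are not given: they have to be found in the camera images.
- air_set: Bolted-down air set on a steel base plate 120 x 430 mm. Along its y axis, pipe at 150 mm height: inlet riser (y +165 mm), grey filter (+85), grey regulator with blue bonnet (0), brass ball valve (-150), manifold (-208). Origin on the bench under the regulator's axis, z up; the gauge stands on its -x side. Only gauge, T-handle and screw rise above 228 mm; filter and riser stay below 190 mm.
- tee_axis (a point): Fixed centre of the regulator's T-handle, 250 mm up, axes as the air set. The handle: a level steel bar 10 mm thick with 13 mm ball ends, 44 mm to either side, through a boss 19 mm wide and 20 mm high. Turns about the vertical, clockwise from above raises pressure, several turns; stays where left; resists with 0.22 N m. Which way the bar points is NOT reported and varies: look or feel for it.
- bonnet_top (a point): Centre of the blue bonnet's flat top under the T-handle, 28 mm below the bar's centre line (23 mm below its underside). Bonnet top 44 mm in diameter, widening to 60 mm 38 mm lower; the screw in the gap is 12 mm thick, its bush 22 mm wide and 6 mm high. A fingertip can stand in this gap beside the boss and push the bar round.
- gauge: Pressure gauge, 104 mm diameter, 36 mm thick, dial facing up. Its vertical axis is 98 mm from the T-handle's, on the air set's -x side; origin at the centre of its underside, 226 mm above the bench; its glass is at 262 mm, 12 mm above the bar's centre line. Its rim is 46 mm from the T-handle's axis: no safe room for a fingertip to pass between. Do not lean on it (8 N at most).
- needle (a joint): Black gauge needle, rad clockwise from above from the zero graduation: 0 = 0 bar, 4.712 = 10 bar (long graduations each bar, short each half bar). It moves 0.30 rad per rad of T-handle, clockwise raises it. Damped: it trails the handle and needs about 1 s to settle after a turn. Starts 0.4 to 1.7 rad below the red hand.
- set_hand (a joint): Red set hand on the same dial and scale, rad clockwise from the zero graduation: the mark to meet. It does not move; different every time.
- needle_tip (a point): Point on the black needle 40 mm from the dial's centre. Its x axis points outward along the needle, z is up.
- set_tip (a point): Point on the red set hand 40 mm from the dial's centre. Its x axis points outward along the hand, z is up; past the mark is its -y side.
- valve_axis (a point): Pivot of the outlet valve's lever, fixed, 190 mm above the bench, at y = -150 mm of the air set, axes as the air set, on the lever's centre line. Level lever: steel strip 16 mm wide, 4 mm thick, to 42 mm from the pivot, then a red grip 20 mm wide, 10 mm thick, from 38 to 100 mm. More than 30 mm of free height under the outer half of the grip all along its swing but for a manifold top 23 mm lower when open.
- valve (a joint): Outlet valve lever, rad: 0 = shut, across the pipe (pointing along the air set's -x); grows anticlockwise from above to 1.571 = fully open, in line with the pipe (pointing along the air set's -y, away from the regulator), where it meets its stop. Stays where left; resists with 0.3 N m (4 N at 80 mm).
- staple_gun: Pneumatic staple gun lying on its side, black grip, bare aluminium head, about 240 x 150 x 44 mm; origin under its middle. Bystander: leave it.
- spray_can: Blue spray can with a white cap, 66 mm diameter, 200 mm tall, standing; origin under its centre. Bystander.
- tape_roll: White paper tape roll lying flat, 72 mm across, 25 mm high, near the inlet side of the air set; origin under its centre. Bystander.
- staple_box: Brown carton of staples, 100 x 55 x 36 mm, behind the air set on its outlet side; origin under its centre. Bystander.
- tack_hammer: Hammer lying flat, 270 mm long; bystander.
- web_stretcher: Wooden webbing stretcher (a paddle, 240 x 85 x 30 mm) lying flat; bystander.
- shears: Black-handled steel shears lying flat, about 250 x 95 x 12 mm, behind the air set; bystander.

How it is judged:
On the way:
1. the needle stands on the red hand while the outlet valve is still shut (y of needle_tip in the frame of set_tip between -0.0026 and 0.0026 m and x of needle_tip in the frame of set_tip above -0.01 m and value of joint valve below 0.2 rad), for 0.5 s.
At the end, for the whole second after the job is handed in: The needle's 40 mm point is within 2.6 mm of the red hand's line (about 0.065 rad or 0.14 bar) and at rest, and the valve lever is at 1.45 rad or more (y of needle_tip in the frame of set_tip between -0.0026 and 0.0026 m and x of needle_tip in the frame of set_tip above -0.01 m and value of joint valve above 1.45 rad and velocity of joint needle between -0.03 and 0.03 rad/s and velocity of joint valve below 0.05 rad/s); the robot touches nothing.
It fails at once if the needle ran past the red hand by more than 5 mm at its 40 mm point (about 0.27 bar) (y of needle_tip in the frame of set_tip below -0.005 m).
It fails at once if the outlet valve was opened (beyond 0.3 rad) while the needle was more than 6 mm off the red hand (value of joint valve above 0.3 rad and (y of needle_tip in the frame of set_tip above 0.006 m or y of needle_tip in the frame of set_tip below -0.006 m)).
It fails at once if the gauge was pressed with more than 8 N (contact force between any of the arm, the fingers and gauge above 8 N).
It fails at once if a bystander was moved by more than 30 mm (distance of any of staple_gun, spray_can, tape_roll, staple_box, tack_hammer, web_stretcher, shears from where it was at the start of the episode above 0.03 m).
It also fails if it takes over 72 s, if anything falls off the work surface, if the arm or the gripper's body presses on something with over 40 N, if the wrist force passes 120 N, or if a joint passes its speed limit or range.

ROBOT

A 7-joint arm with a two-finger parallel gripper is mounted at the origin on the work surface. World frame = base frame: x ahead of the robot, y to its left, z up, the work surface at z = 0. Lengths are in m, angles in rad, forces in N, time in s.
With the tool pointing down it reaches from about 0.425 to 0.975 m from the base axis. Payload 16.7 kg.
Tool frame: the origin (TCP) lies at the very end of the fingers, on their centre line; the grasp point (between the pads) lies 19 mm behind it; z points along the fingers, y is the direction in which the jaws open and shut (so a half turn about z gives the same grasp; the last joint's range is limited). The gripper opens to 85 mm and grips with 20 to 120 N. Pads are 22 mm wide; open, the fingers measure 114 mm over their backs; the gripper's body (76 mm by 85 mm) begins 54 mm behind the grasp point. The pads swing forward as they close: fully open they stand 13 mm farther back than shut.
Start: joints at [0.973, 0.426, 0.074, 1.606, -0.034, 1.111, -0.067], TCP at [0.293, -0.608, 0.231] pointing down, gripper open.
Joint ranges: [-2.85, 2.85], [-0.5, 2.14], [-1.23, 1.37], [0.21, 2.46], [-1.02, 4.16], [0.16, 2.05], [-2.73, 2.73]. Speed limits (rad/s): [1.89, 1.89, 2.39, 2.39, 3.01, 3.01, 3.01].

INTERFACE

Orientations are given as a unit quaternion [x, y, z, w].
In Python, from workcell import manip gives the robot as it stands.
- The arm moves only by the shell command python3 -m jog 'ROWS' [FORCE]. ROWS is JSON, a list of rows, each an object of numbers: "x", "y", "z": the shift along the tool's x, y, z in cm; "ax", "ay", "az": the turn, a rotation vector about the tool's x, y, z in degrees; "claw": the closure, from -1 (fully open) to 1 (shut). In form: [{"x": .., "y": .., "z": .., "ax": .., "ay": .., "az": .., "claw": ..}, ...]. A call has 1 to 5 rows; each row shifts and turns the pose as measured when the row begins, along the tool's axes as they then stand; what a row does not reach is not made up. A row lasts 1/10 s, in which the tool goes at most 50 mm and 8.59 degrees, less where a joint would pass 70% of its speed; a pose out of reach is approached as far as the arm can. A call with a gripper value outside its range is refused whole. The fingers move at their own pace and stop on an object; FORCE is the grip in N (left out, the last holds). Time passes only in rows, so rows that do not move let the fingers close. It gives the time, the measured TCP pose, the force and the opening at its end, in the units of the state.
- manip.read_state(): the state, without advancing time (a new reading comes with each control period).
- manip.capture(name): name is "scene" or "top" or "wrist"; returns a dict with "frame" (480x640x3 uint8, blue, green, red), "intrinsics" (3x3 intrinsics, pixels), "rvec" (rotation vector, rad) and "tvec" (3), from world to camera coordinates, as OpenCV has them; the wrist camera has in their place "tool_from_camera" (4x4, takes a point from camera to tool coordinates, whose origin is the TCP and whose axes are the flange's). Camera axes: x right, y down, z forward; pixel columns grow to the right and rows downward; lengths in m; the calibration is good to about 2 mm. A picture is of the moment at which its call begins: read the wrist's pose just before it. There is no depth.
- manip.sign_off(): hands the job in, once; it reports no verdict.
The state is a dict: "t": time; "joint_positions": joint angles; "qvel": joint speeds; "tau": joint torques, N m; "ee_pos": TCP position; "eef_rot": TCP orientation; "contact_force": force on the tool from outside, world axes, zero at the start; "moment": the same for the moment, N m; "gripper_width": finger opening in m.
Only numpy, scipy, OpenCV 4.12 (cv2) and the standard library are available. Lean on these libraries where they do the work, as an engineer would, in place of code of your own. Each camera call takes 0.05 s, during which the arm holds its last target. There are 200 camera calls.

## Working session

There is one attempt and no reset: what is moved stays moved. The work goes in short steps, Python scripts to look and compute and a shell command to move; the robot and the scene stay as the last step left them, time stands still between calls to the robot, and variables do not carry over. Pictures are saved under pics/ and viewed, about 8 in all and at most 12, crops included, and the job is handed in when it is done.

```bash
ls; mkdir -p pics
python3 - <<'E'
from workcell import manip
import cv2,numpy as np,pickle
print(manip.read_state())
d={}
for n in("scene","top","wrist"):
    c=manip.capture(n);d[n]=c;cv2.imwrite(f"pics/{n}0.png",c["frame"])
    print(n,{k:np.round(v,3).tolist() for k,v in c.items() if k!="frame"})
pickle.dump(d,open("c0.pkl","wb"))
E
```

```text
pics
{'t': 0.0, 'joint_positions': array([ 0.97248609,  0.42677473,  0.07383655,  1.60663776, -0.03407151,
        1.11079363, -0.0671142 ]), 'qvel': array([-0.00124305, -0.00195794, -0.0008266 , -0.00182299,  0.00015735,
       -0.00098321,  0.00209568]), 'tau': array([-2.93051264e-03, -9.49797249e+01,  3.75970826e+00, -4.63505709e+01,
        1.93538790e-02,  9.92373680e-03,  2.20324597e-05]), 'ee_pos': array([ 0.29266638, -0.60778117,  0.2305681 ]), 'eef_rot': array([ 9.74928779e-01,  2.22516107e-01, -2.10198267e-04, -6.43934994e-04]), 'contact_force': array([ 0.49635707,  0.79796773, -0.23877843]), 'moment': array([0.03008075, 0.00638459, 0.00107639]), 'gripper_width': 0.0855706232459743}
scene {'intrinsics': [[558.835, 0.0, 320.736], [0.0, 558.835, 228.982], [0.0, 0.0, 1.0]], 'rvec': [2.074, 1.61, -0.519], 'tvec': [-0.137, -0.327, 1.975]}
top {'intrinsics': [[588.791, 0.0, 317.129], [0.0, 588.791, 240.886], [0.0, 0.0, 1.0]], 'rvec': [2.169, -2.14, 0.124], 'tvec': [0.019, 0.561, 1.608]}
wrist {'intrinsics': [[361.474, 0.0, 321.849], [0.0, 361.474, 242.667], [0.0, 0.0, 1.0]], 'tool_from_camera': [[0.0, -0.961, -0.276, 0.071], [1.0, 0.0, 0.0, -0.0], [-0.0, -0.276, 0.961, -0.144], [0.0, 0.0, 0.0, 1.0]]}
```

View pics/top0.png

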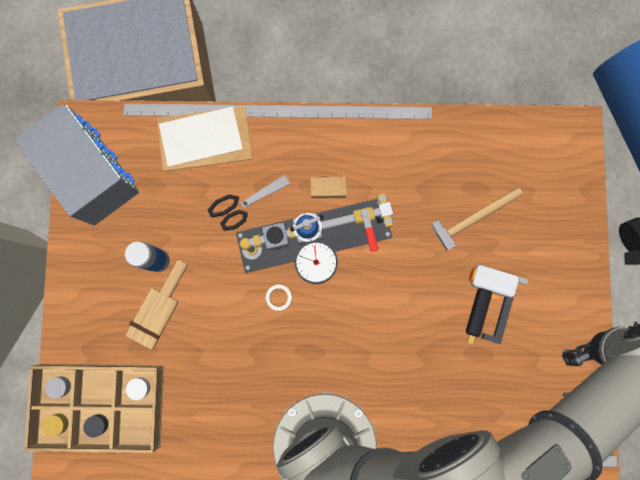

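View pics/scene0.png

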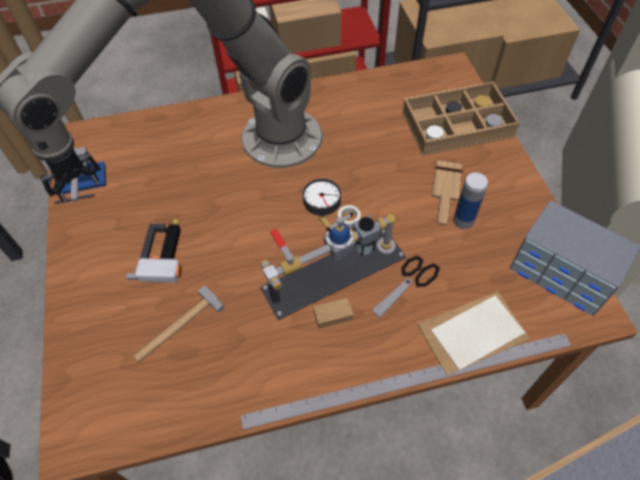

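The top view shows the air set with the gauge at about (316,262), the T-handle at about (307,226) and the red lever at about (370,235). The scene view agrees. I'll zoom in on the top view and work out positions.

```bash
cat > h.py <<'E'
from workcell import manip
import cv2,numpy as np,pickle
from scipy.spatial.transform import Rotation as R
def ray(c,uv,st=None):
    K=np.array(c["intrinsics"]);d=np.linalg.solve(K,[uv[0],uv[1],1.])
    if "rvec" in c:
        M=cv2.Rodrigues(np.array(c["rvec"]))[0];return -M.T@np.ravel(c["tvec"]),M.T@d
    T=np.array(c["tool_from_camera"]);Q=R.from_quat(st["eef_rot"]).as_matrix()
    return Q@T[:3,3]+st["ee_pos"],Q@T[:3,:3]@d
def plane(c,uv,z,st=None):
    o,d=ray(c,uv,st);return o+d*(z-o[2])/d[2]
def proj(c,P,st=None):
    K=np.array(c["intrinsics"])
    if "rvec" in c: p=cv2.Rodrigues(np.array(c["rvec"]))[0]@P+np.ravel(c["tvec"])
    else:
        T=np.array(c["tool_from_camera"]);Q=R.from_quat(st["eef_rot"]).as_matrix()
        p=T[:3,:3].T@(Q.T@(np.array(P)-st["ee_pos"])-T[:3,3])
    p=K@p;return p[:2]/p[2]
E
python3 - <<'E'
from h import *
d=pickle.load(open("c0.pkl","rb"));c=d["top"];f=c["frame"]
cv2.imwrite("pics/topz.png",cv2.resize(f[185:285,230:400],None,fx=4.7,fy=4.7,interpolation=cv2.INTER_CUBIC))
# plate: dark mask
hsv=cv2.cvtColor(f,cv2.COLOR_BGR2HSV)
red=((hsv[...,0]<8)|(hsv[...,0]>172))&(hsv[...,1]>180)&(hsv[...,2]>120)
roi=np.zeros(red.shape,bool);roi[205:255,355:385]=1
v,u=np.nonzero(red&roi);print("lever px",u.mean(),v.mean(),len(u))
r=cv2.minAreaRect(np.c_[u,v].astype(np.float32));b=cv2.boxPoints(r)
print([plane(c,p,.195).round(4).tolist() for p in b],plane(c,(u.mean(),v.mean()),.195))
print("gauge",plane(c,(316,262.5),.262))
for p in [(238,236),(247,271),(385,196),(393,235)]:print(plane(c,p,.005).round(3))
E
```

```text
lever px 371.44375 239.275 160
[[0.5725, -0.0951, 0.195], [0.5774, -0.1135, 0.195], [0.5215, -0.1275, 0.195], [0.5167, -0.1092, 0.195]] [ 0.54662349 -0.11142377  0.195     ]
gauge [0.48048276 0.02646339 0.262     ]
[0.575 0.252 0.005]
[0.476 0.223 0.005]
[ 0.696 -0.166  0.005]
[ 0.584 -0.189  0.005]
```

View pics/topz.png

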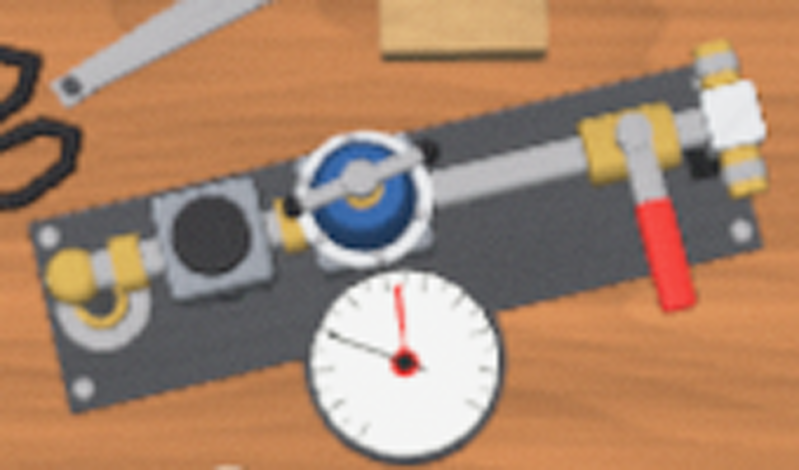

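The crop shows the boss at (361,178), the bar ends at (293,206) and (429,152), and the gauge centre at (404,362). The needle tip is at (330,333) and the red tip at (398,288), so the needle is about 64° below the mark.

Run:
```python
from h import *
d=pickle.load(open("c0.pkl","rb"));c=d["top"];s=d["scene"]
F=lambda p:(p[0]/4.7+230-.4,p[1]/4.7+185-.4)
T=plane(c,F((361,178)),.26);G=plane(c,F((404,362)),.262)
e1=plane(c,F((293,206)),.25);e2=plane(c,F((429,152)),.25)
V=plane(c,F((634,132)),.195)
print("T",T,"ends mid",(e1+e2)/2,np.linalg.norm(e1-e2),"G",G,"V",V)
ang=lambda a:np.degrees(np.arctan2(a[1],a[0]))
print("bar",ang(e2-e1),"G->T",ang(T-G),np.linalg.norm(T-G),"V->T",ang(T-V)-90,np.linalg.norm((T-V)[:2]))
n=plane(c,F((330,333)),.26)-G;r=plane(c,F((398,288)),.26)-G
print("needle",ang(n),"red",ang(r))
st=manip.read_state();print(ang(R.from_quat(st["eef_rot"]).as_matrix()[:,0]))
f=s["frame"];print("proj scene T,G,V",proj(s,T),proj(s,G),proj(s,V))
```

```text
T [0.57718701 0.05098376 0.26      ] ends mid [0.57822405 0.05120762 0.25      ] 0.07567987287623544 G [0.48257411 0.0275503  0.262     ] V [ 0.61413518 -0.09369116  0.195     ]
bar -67.36011306444868 G->T 13.91092170175819 0.09749219322667178 V->T 14.326399482760834 0.14931845035222638
needle 69.08817747919225 red 5.439033438832511
25.711580833009275
proj scene T,G,V [339.73775047 218.79123829] [322.01657217 192.39601817] [289.74279112 255.77352154]
```

```bash
python3 -m jog '[{"z":-4,"az":-8.5},{"z":-4,"az":-8.5},{"z":-4,"az":-8.5},{"z":-4,"az":-8.5},{"az":-8.5,"claw":0.0}]' 60; python3 -m jog '[{"az":-8.5},{"az":-8.5},{"az":-8.5},{"az":-8.5},{"az":-8.5}]'
cat >> h.py <<'E'
def goto(P,xang=None):
    st=manip.read_state();Q=R.from_quat(st["eef_rot"]).as_matrix()
    a=np.degrees(np.arctan2(Q[1,0],Q[0,0]))
    print("t",round(st["t"],2),"pos",st["ee_pos"].round(4),"xang",a.round(2),"tilt",Q[:2,2].round(4),"j7",st["joint_positions"][6].round(3),"w",round(st["gripper_width"],4),"F",st["contact_force"].round(1))
    print("tool shift cm",(Q.T@(np.array(P)-st["ee_pos"])*100).round(2),"az",None if xang is None else round((a-xang+180)%360-180,2))
E
python3 -c "
from h import *
goto([.578,.051,.36],112.6)"
```

```text
t 0.15 pos [ 0.2927 -0.6079  0.2308] xang 25.71 tilt [-0.0005  0.0009] j7 -0.067 w 0.0851 F [-0.1  0.3  0.3]
tool shift cm [ 54.29 -47.   -12.88] az -86.89invalid input at $[0]: expected keys x, y, z, ax, ay, az, claw
invalid input at $[0]: expected keys x, y, z, ax, ay, az, claw
```

```bash
python3 -m jog '[{"x":0,"y":0,"z":-3,"ax":0,"ay":0,"az":-8.5,"claw":0},{"x":0,"y":0,"z":-3,"ax":0,"ay":0,"az":-8.5,"claw":0},{"x":0,"y":0,"z":-3,"ax":0,"ay":0,"az":-8.5,"claw":0},{"x":0,"y":0,"z":-3,"ax":0,"ay":0,"az":-8.5,"claw":0},{"x":0,"y":0,"z":-3,"ax":0,"ay":0,"az":-8.5,"claw":0}]' 60; python3 -m jog '[{"x":0,"y":0,"z":0,"ax":0,"ay":0,"az":-8.5,"claw":0},{"x":0,"y":0,"z":0,"ax":0,"ay":0,"az":-8.5,"claw":0},{"x":0,"y":0,"z":0,"ax":0,"ay":0,"az":-8.5,"claw":0},{"x":0,"y":0,"z":0,"ax":0,"ay":0,"az":-8.5,"claw":0},{"x":0,"y":0,"z":0,"ax":0,"ay":0,"az":-8.5,"claw":0}]'
python3 -c "
from h import *
goto([.578,.051,.36],112.6)"
```

```text
t: 0.65
ee_pos: [0.292, -0.6057, 0.3792]
eef_rot: [0.825, 0.565, 0.0, -0.006]
contact_force: [0.3, -0.1, 1.1]
gripper_width: 0.0428
t: 1.15
ee_pos: [0.2923, -0.6067, 0.3841]
eef_rot: [0.56, 0.828, 0.001, -0.003]
contact_force: [0.1, 0.6, -0.4]
gripper_width: 0.0424
t 1.15 pos [ 0.2923 -0.6067  0.3841] xang 111.84 tilt [-0.0041  0.0054] j7 1.359 w 0.0424 F [ 0.1  0.6 -0.4]
tool shift cm [50.41 50.99  2.65] az -0.76
```

```bash
python3 -m jog '[{"x":3.5,"y":3.5,"z":0,"ax":0,"ay":0,"az":0,"claw":0},{"x":3.5,"y":3.5,"z":0,"ax":0,"ay":0,"az":0,"claw":0},{"x":3.5,"y":3.5,"z":0,"ax":0,"ay":0,"az":0,"claw":0},{"x":3.5,"y":3.5,"z":0,"ax":0,"ay":0,"az":0,"claw":0},{"x":3.5,"y":3.5,"z":0,"ax":0,"ay":0,"az":0,"claw":0}]' ; python3 -m jog '[{"x":3.5,"y":3.5,"z":0,"ax":0,"ay":0,"az":0,"claw":0},{"x":3.5,"y":3.5,"z":0,"ax":0,"ay":0,"az":0,"claw":0},{"x":3.5,"y":3.5,"z":0,"ax":0,"ay":0,"az":0,"claw":0},{"x":3.5,"y":3.5,"z":0,"ax":0,"ay":0,"az":0,"claw":0},{"x":3.5,"y":3.5,"z":0,"ax":0,"ay":0,"az":0,"claw":0}]' |head -2
python3 -c "
from h import *
goto([.578,.051,.36],112.6)"
```

```text
t: 1.65
ee_pos: [0.3856, -0.3789, 0.3812]
eef_rot: [0.561, 0.828, 0.001, -0.006]
contact_force: [1.3, 0.1, 0.1]
gripper_width: 0.0426
t: 2.15
ee_pos: [0.4818, -0.1482, 0.3821]
t 2.15 pos [ 0.4818 -0.1482  0.3821] xang 111.66 tilt [-0.0083  0.0061] j7 0.52 w 0.0427 F [ 0.8 -1.  -0.3]
tool shift cm [14.94 16.3   2.25] az -0.94
```

```bash
python3 -m jog '[{"x":3.4,"y":3.6,"z":0,"ax":0,"ay":0,"az":0,"claw":0},{"x":3.4,"y":3.6,"z":0,"ax":0,"ay":0,"az":0,"claw":0},{"x":3.4,"y":3.6,"z":0,"ax":0,"ay":0,"az":0,"claw":0},{"x":2.4,"y":2.6,"z":0,"ax":0,"ay":0,"az":-1,"claw":0},{"x":0,"y":0,"z":0,"ax":0,"ay":0,"az":0,"claw":0}]' >/dev/null
python3 - <<'E'
from h import *
goto([.578,.051,.36],112.6)
st=manip.read_state();c=manip.capture("wrist");cv2.imwrite("pics/w1.png",c["frame"]);print(proj(c,[.578,.051,.26],st));pickle.dump((st,c),open("w1.pkl","wb"))
E
```

```text
t 2.65 pos [0.5602 0.0286 0.3826] xang 113.09 tilt [-0.0075  0.0074] j7 0.132 w 0.043 F [-0.2 -1.2 -0.3]
tool shift cm [1.34 2.52 2.26] az 0.49
[354.86099691 218.98020098]
```

View pics/w1.png

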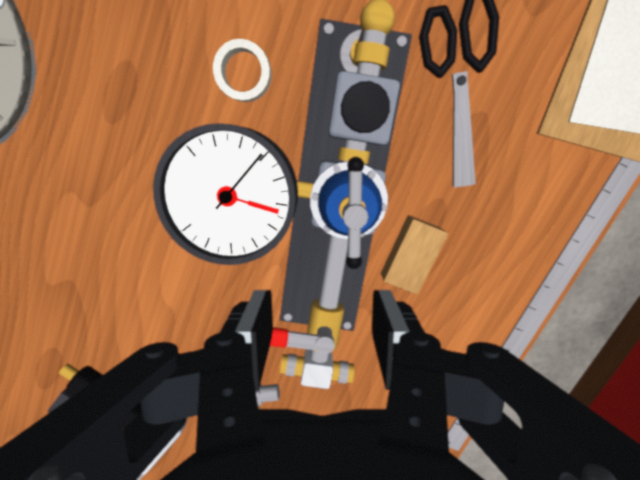

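The wrist view shows the boss top at (355,215), about 4 px from where I predicted. The bar runs along image vertical from (356,163) to (354,262). The gauge centre is at (227,196), the needle tip at (262,154) and the red tip at (278,211).

```bash
cat >> h.py <<'E'
def tilt():
    Q=R.from_quat(manip.read_state()["eef_rot"]).as_matrix();z=Q.T@[0,0,-1.]
    print("ax,ay deg",np.degrees(np.cross([0,0,1],z))[:2].round(2))
def hands(st,c,G=None):
    # needle/red angles on dial from wrist image
    f=c["frame"];G0=np.array([.4826,.0276,.262])
    if G is not None:G0=np.array(G)
    Q=[]
    n=240;X=np.linspace(-.05,.05,n);m=np.array([[proj(c,G0+[x,y,0],st) for y in X] for x in X]).astype(np.float32)
    d=cv2.remap(f,m[...,0],m[...,1],cv2.INTER_LINEAR) # rows=x, cols=y
    return d
E
python3 - <<'E'
from h import *
st,c=pickle.load(open("w1.pkl","rb"))
T=plane(c,(355,215),.26,st);G=plane(c,(227,196),.262,st);print(T,G,np.linalg.norm(T-G))
a=lambda p:np.degrees(np.arctan2(p[1],p[0]))
print("bar",a(plane(c,(356,163),.25,st)-plane(c,(354,262),.25,st)),"needle",a(plane(c,(262,154),.26,st)-G),"red",a(plane(c,(278,211),.26,st)-G),"G->T",a(T-G))
goto([.578,.051,.36],112.6);tilt()
E
```

```text
[0.57683327 0.05380928 0.26      ] [0.48420785 0.03005373 0.262     ] 0.09564410177898307
bar 113.38145172929296 needle 71.34790544594308 red 5.771908163714561 G->T 14.384552221259703
t 2.7 pos [0.5597 0.0266 0.3825] xang 112.98 tilt [-0.0079  0.0065] j7 0.134 w 0.0426 F [ 0.1  0.2 -0. ]
tool shift cm [1.52 2.65 2.25] az 0.38
ax,ay deg [-0.27 -0.52]
```

```bash
python3 -m jog '[{"x":1.7,"y":2.65,"z":1,"ax":-0.3,"ay":-0.5,"az":0,"claw":0},{"x":0,"y":0,"z":2,"ax":0,"ay":0,"az":0,"claw":0},{"x":0,"y":0,"z":1,"ax":0,"ay":0,"az":0,"claw":0},{"x":0,"y":0,"z":0,"ax":0,"ay":0,"az":0,"claw":0}]' >/dev/null
python3 -c "
from h import *
goto([.577,.053,.238],113);tilt()"
```

```text
t 3.1 pos [0.5776 0.0495 0.341 ] xang 112.72 tilt [ 0.     -0.0016] j7 0.054 w 0.0426 F [ 0.6 -0.8 -0.1]
tool shift cm [ 0.36  0.09 10.3 ] az -0.28
ax,ay deg [-0.03  0.08]
```

```bash
python3 -m jog '[{"x":0.35,"y":0.1,"z":3,"ax":0,"ay":0,"az":0,"claw":0},{"x":0,"y":0,"z":2,"ax":0,"ay":0,"az":0,"claw":0},{"x":0,"y":0,"z":0,"ax":0,"ay":0,"az":0,"claw":0}]' >/dev/null
python3 -c "
from h import *
goto([.577,.053,.238],113)
st=manip.read_state();c=manip.capture('wrist');cv2.imwrite('pics/w2.png',c['frame']);print(proj(c,[.577,.053,.26],st));pickle.dump((st,c),open('w2.pkl','wb'))"
```

```text
t 3.4 pos [0.5776 0.0497 0.292 ] xang 112.44 tilt [ 0.0025 -0.003 ] j7 0.024 w 0.0428 F [-0.8 -1.1 -0.8]
tool shift cm [0.34 0.07 5.4 ] az -0.56
[321.79083368 273.39025912]
```

View pics/w2.png

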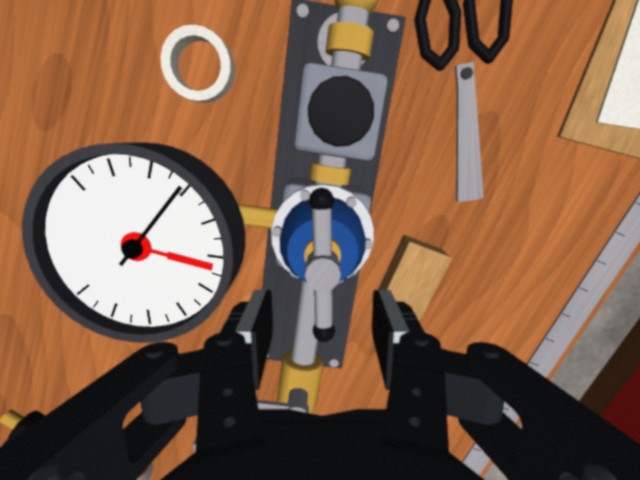

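The boss is at (322,274), as predicted, and it is centred between the jaws. The fingers clear the gauge. Next I descend and grip.

```bash
python3 -m jog '[{"x":0.5,"y":0.1,"z":2,"ax":0,"ay":0,"az":0,"claw":0},{"x":0.2,"y":0,"z":2,"ax":0,"ay":0,"az":0,"claw":0},{"x":0.1,"y":0,"z":1.4,"ax":0,"ay":0,"az":-0.5,"claw":0},{"x":0,"y":0,"z":0,"ax":0,"ay":0,"az":0,"claw":0}]' 
python3 -c "
from h import *
goto([.577,.053,.238],113);tilt()"
```

```text
t: 3.85
ee_pos: [0.5788, 0.0558, 0.2443]
eef_rot: [0.554, 0.833, 0.002, 0.006]
contact_force: [0.4, -0.3, -0.2]
gripper_width: 0.0425
t 3.85 pos [0.5788 0.0558 0.2443] xang 112.76 tilt [ 0.0112 -0.0035] j7 -0.012 w 0.0425 F [ 0.4 -0.3 -0.2]
tool shift cm [-0.18 -0.28  0.63] az -0.24
ax,ay deg [0.51 0.43]
```

```bash
python3 -m jog '[{"x":-0.2,"y":-0.25,"z":0.5,"ax":0.5,"ay":0.4,"az":0,"claw":0},{"x":0,"y":0,"z":0,"ax":0,"ay":0,"az":0,"claw":0.4},{"x":0,"y":0,"z":0,"ax":0,"ay":0,"az":0,"claw":1},{"x":0,"y":0,"z":0,"ax":0,"ay":0,"az":0,"claw":1},{"x":0,"y":0,"z":0,"ax":0,"ay":0,"az":0,"claw":1}]' 60
python3 -c "
from h import *
goto([.577,.053,.238],113);tilt()"
```

```text
t: 4.35
ee_pos: [0.5769, 0.0519, 0.2421]
eef_rot: [0.554, 0.832, -0.001, -0.0]
contact_force: [2.2, 1.6, -12.2]
gripper_width: 0.0167
t 4.35 pos [0.5769 0.0519 0.2421] xang 112.68 tilt [-0.0012 -0.0011] j7 -0.004 w 0.0167 F [  2.2   1.6 -12.2]
tool shift cm [0.1  0.05 0.41] az -0.32
ax,ay deg [-0.09  0.03]
```

```bash
python3 -m jog '[{"x":0,"y":0,"z":0,"ax":0,"ay":0,"az":8,"claw":1},{"x":0,"y":0,"z":0,"ax":0,"ay":0,"az":8,"claw":1},{"x":0,"y":0,"z":0,"ax":0,"ay":0,"az":8,"claw":1},{"x":0,"y":0,"z":0,"ax":0,"ay":0,"az":8,"claw":1},{"x":0,"y":0,"z":0,"ax":0,"ay":0,"az":8,"claw":1}]'
python3 -c "
from h import *
goto([.577,.053,.242],113);tilt()
print(manip.read_state()['moment'])"
```

```text
t: 4.85
ee_pos: [0.5768, 0.0519, 0.2421]
eef_rot: [0.812, 0.584, -0.001, -0.0]
contact_force: [-0.3, -0.2, -5.3]
gripper_width: 0.0165
t 4.85 pos [0.5768 0.0519 0.2421] xang 71.42 tilt [-0.0019 -0.0005] j7 -0.681 w 0.0165 F [-0.3 -0.2 -5.3]
tool shift cm [ 0.11 -0.02  0.01] az -41.58
ax,ay deg [-0.09  0.06]
[0.08959988 0.04506434 0.24794797]
```

```bash
python3 -m jog '[{"x":0,"y":0,"z":0,"ax":0,"ay":0,"az":8,"claw":1},{"x":0,"y":0,"z":0,"ax":0,"ay":0,"az":8,"claw":1},{"x":0,"y":0,"z":0,"ax":0,"ay":0,"az":8,"claw":1},{"x":0,"y":0,"z":0,"ax":0,"ay":0,"az":8,"claw":1},{"x":0,"y":0,"z":0,"ax":0,"ay":0,"az":8,"claw":1}]'
python3 -m jog '[{"x":0,"y":0,"z":0,"ax":0,"ay":0,"az":8,"claw":1},{"x":0,"y":0,"z":0,"ax":0,"ay":0,"az":8,"claw":1},{"x":0,"y":0,"z":0,"ax":0,"ay":0,"az":8,"claw":1},{"x":0,"y":0,"z":0,"ax":0,"ay":0,"az":8,"claw":1},{"x":0,"y":0,"z":0,"ax":0,"ay":0,"az":8,"claw":1}]'
python3 -c "
from h import *
goto([.577,.053,.242],113);tilt()
print(manip.read_state()['moment'])"
```

```text
t: 5.35
ee_pos: [0.5767, 0.052, 0.2421]
eef_rot: [0.966, 0.257, -0.001, 0.0]
contact_force: [1.1, 0.5, -6.2]
gripper_width: 0.0165
t: 5.85
ee_pos: [0.5766, 0.0522, 0.2421]
eef_rot: [0.995, -0.103, -0.001, 0.001]
contact_force: [-0.0, 0.4, -5.3]
gripper_width: 0.017
t 5.85 pos [0.5766 0.0522 0.2421] xang -11.81 tilt [-0.0031 -0.0009] j7 -2.062 w 0.017 F [-0.   0.4 -5.3]
tool shift cm [ 0.02 -0.09  0.01] az -124.81
ax,ay deg [0.08 0.16]
[ 0.19812634 -0.15466889  0.21418241]
```

```bash
python3 -m jog '[{"x":0,"y":0,"z":0,"ax":0,"ay":0,"az":8,"claw":1},{"x":0,"y":0,"z":0,"ax":0,"ay":0,"az":8,"claw":1},{"x":0,"y":0,"z":0,"ax":0,"ay":0,"az":4,"claw":1},{"x":0,"y":0,"z":0,"ax":0,"ay":0,"az":0,"claw":1}]'
python3 -c "
from h import *
goto([.577,.053,.242],113)"
python3 -m jog '[{"x":0,"y":0,"z":0,"ax":0,"ay":0,"az":0,"claw":0},{"x":0,"y":0,"z":0,"ax":0,"ay":0,"az":0,"claw":0},{"x":0,"y":0,"z":-2.5,"ax":0,"ay":0,"az":0,"claw":0},{"x":0,"y":0,"z":-2.5,"ax":0,"ay":0,"az":0,"claw":0},{"x":0,"y":0,"z":-2,"ax":0,"ay":0,"az":0,"claw":0}]'
python3 -c "
from h import *
goto([.577,.053,.32],148)"
```

```text
t: 6.25
ee_pos: [0.5767, 0.0523, 0.2421]
eef_rot: [0.959, -0.283, -0.001, 0.001]
contact_force: [0.5, -1.6, -5.0]
gripper_width: 0.0165
t 6.25 pos [0.5767 0.0523 0.2421] xang -32.83 tilt [-0.0032 -0.0013] j7 -2.414 w 0.0165 F [ 0.5 -1.6 -5. ]
tool shift cm [-0.02 -0.08  0.01] az -145.83
t: 6.75
ee_pos: [0.5765, 0.0524, 0.3131]
eef_rot: [0.961, -0.278, -0.003, 0.001]
contact_force: [0.4, -0.0, -0.5]
gripper_width: 0.0424
t 6.75 pos [0.5765 0.0524 0.3131] xang -32.27 tilt [-0.0057 -0.0012] j7 -2.388 w 0.0424 F [ 0.4 -0.  -0.5]
tool shift cm [ 0.01 -0.08 -0.69] az 179.73
```

```bash
python3 -m jog '[{"x":0,"y":0,"z":0,"ax":0,"ay":0,"az":-8.5,"claw":0},{"x":0,"y":0,"z":0,"ax":0,"ay":0,"az":-8.5,"claw":0},{"x":0,"y":0,"z":0,"ax":0,"ay":0,"az":-8.5,"claw":0},{"x":0,"y":0,"z":0,"ax":0,"ay":0,"az":-8.5,"claw":0},{"x":0,"y":0,"z":0,"ax":0,"ay":0,"az":-8.5,"claw":0}]' >/dev/null
python3 -m jog '[{"x":0,"y":0,"z":0,"ax":0,"ay":0,"az":-8.5,"claw":0},{"x":0,"y":0,"z":0,"ax":0,"ay":0,"az":-8.5,"claw":0},{"x":0,"y":0,"z":0,"ax":0,"ay":0,"az":-8.5,"claw":0},{"x":0,"y":0,"z":0,"ax":0,"ay":0,"az":-8.5,"claw":0},{"x":0,"y":0,"z":0,"ax":0,"ay":0,"az":-8.5,"claw":0}]' >/dev/null
python3 -m jog '[{"x":0,"y":0,"z":0,"ax":0,"ay":0,"az":-8.5,"claw":0},{"x":0,"y":0,"z":0,"ax":0,"ay":0,"az":-8.5,"claw":0},{"x":0,"y":0,"z":0,"ax":0,"ay":0,"az":-8.5,"claw":0},{"x":0,"y":0,"z":0,"ax":0,"ay":0,"az":-8.5,"claw":0},{"x":0,"y":0,"z":0,"ax":0,"ay":0,"az":-8.5,"claw":0}]' >/dev/null
python3 -c "
from h import *
goto([.577,.053,.32],148)"
```

```text
t 8.25 pos [0.5812 0.0528 0.3245] xang 96.98 tilt [0.0124 0.001 ] j7 -0.195 w 0.0423 F [ 0.  -0.7  0.3]
tool shift cm [ 0.08 -0.42  0.45] az -51.02
```

```bash
python3 -m jog '[{"x":0,"y":0,"z":0,"ax":0,"ay":0,"az":-8.5,"claw":0},{"x":0,"y":0,"z":0,"ax":0,"ay":0,"az":-8.5,"claw":0},{"x":0,"y":0,"z":0,"ax":0,"ay":0,"az":-8.5,"claw":0},{"x":0,"y":0,"z":0,"ax":0,"ay":0,"az":-8.5,"claw":0},{"x":0,"y":0,"z":0,"ax":0,"ay":0,"az":-8.5,"claw":0}]' >/dev/null
python3 -m jog '[{"x":0,"y":0,"z":0,"ax":0,"ay":0,"az":-8,"claw":0},{"x":0,"y":0,"z":0,"ax":0,"ay":0,"az":0,"claw":0}]' >/dev/null
python3 - <<'E'
from h import *
goto([.577,.053,.32],147.5);tilt()
st=manip.read_state();c=manip.capture("wrist");cv2.imwrite("pics/w3.png",c["frame"]);print(proj(c,[.577,.053,.26],st),proj(c,[.4842,.030,.262],st));pickle.dump((st,c),open("w3.pkl","wb"))
E
```

```text
t 8.95 pos [0.5827 0.0524 0.3278] xang 148.62 tilt [0.0179 0.0016] j7 0.675 w 0.0423 F [-0.6 -0.8 -0.2]
tool shift cm [ 0.53 -0.25  0.77] az 1.12
ax,ay deg [0.61 0.83]
[315.38118912 247.39643151] [191.00101941 132.15339287]
```

View pics/w3.png

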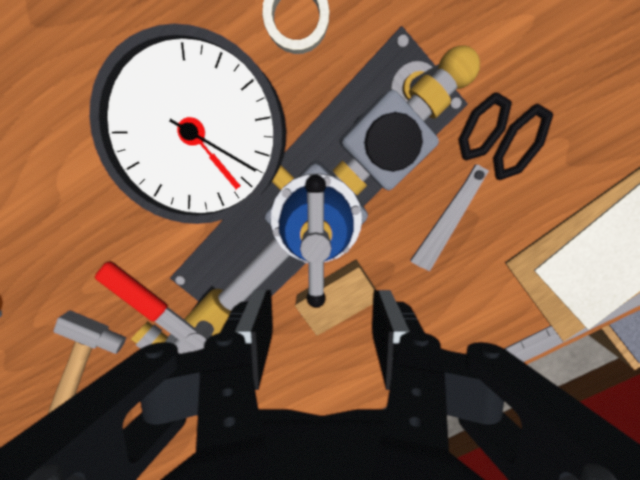

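The wrist view shows the dial centre at (190,131), the needle tip at (258,172) and the red tip at (239,187). The boss is at (316,248), and the bar is along image vertical.

Run:
```python
from h import *
st,c=pickle.load(open("w3.pkl","rb"))
a=lambda p:np.degrees(np.arctan2(p[1],p[0]))
G=plane(c,(190,131),.258,st)
n=a(plane(c,(258,172),.258,st)-G);r=a(plane(c,(239,187),.258,st)-G)
print(n,r,(n-r)/.3,"bar",a(plane(c,(316,184),.25,st)-plane(c,(316,299),.25,st)),plane(c,(316,248),.26,st))
```

```text
27.020586787587625 7.537250566334434 64.94445407084397 bar 148.38312541663925 [0.57752725 0.05311907 0.26      ]
```

```bash
python3 -m jog '[{"x":0.5,"y":-0.25,"z":2,"ax":0.6,"ay":0.8,"az":0.3,"claw":0},{"x":0,"y":0,"z":2,"ax":0,"ay":0,"az":0,"claw":0},{"x":0,"y":0,"z":0,"ax":0,"ay":0,"az":0,"claw":0}]' >/dev/null
python3 -c "
from h import *
goto([.577,.0525,.242],148.3);tilt()"
```

```text
t 9.3 pos [0.5774 0.0527 0.2865] xang 147.33 tilt [ 0.0008 -0.0003] j7 0.633 w 0.0429 F [-0.1  0.3  1. ]
tool shift cm [ 0.03 -0.03  4.45] az -0.97
ax,ay deg [0.01 0.04]
```

```bash
python3 -m jog '[{"x":0,"y":0,"z":2,"ax":0,"ay":0,"az":0,"claw":0},{"x":0,"y":0,"z":2,"ax":0,"ay":0,"az":-0.7,"claw":0},{"x":0,"y":0,"z":0.5,"ax":0,"ay":0,"az":0,"claw":0},{"x":0,"y":0,"z":0,"ax":0,"ay":0,"az":0,"claw":0}]' >/dev/null
python3 -c "
from h import *
goto([.577,.0525,.242],148.3);tilt()"
```

```text
t 9.7 pos [0.5777 0.053  0.2417] xang 147.55 tilt [ 0.0008 -0.0003] j7 0.61 w 0.0426 F [ 0.2 -0.6 -0.7]
tool shift cm [ 0.03 -0.08 -0.03] az -0.75
ax,ay deg [0.01 0.05]
```

```bash
python3 -m jog '[{"x":0,"y":-0.05,"z":0,"ax":0,"ay":0,"az":0,"claw":0.4},{"x":0,"y":0,"z":0,"ax":0,"ay":0,"az":0,"claw":1},{"x":0,"y":0,"z":0,"ax":0,"ay":0,"az":0,"claw":1},{"x":0,"y":0,"z":0,"ax":0,"ay":0,"az":0,"claw":1}]' 60
python3 -c "
from h import *
goto([.577,.0525,.242],148.3)"
python3 -m jog '[{"x":0,"y":0,"z":0,"ax":0,"ay":0,"az":8,"claw":1},{"x":0,"y":0,"z":0,"ax":0,"ay":0,"az":8,"claw":1},{"x":0,"y":0,"z":0,"ax":0,"ay":0,"az":8,"claw":1},{"x":0,"y":0,"z":0,"ax":0,"ay":0,"az":8,"claw":1},{"x":0,"y":0,"z":0,"ax":0,"ay":0,"az":8,"claw":1}]'
python3 -m jog '[{"x":0,"y":0,"z":0,"ax":0,"ay":0,"az":8,"claw":1},{"x":0,"y":0,"z":0,"ax":0,"ay":0,"az":5,"claw":1},{"x":0,"y":0,"z":0,"ax":0,"ay":0,"az":0,"claw":1},{"x":0,"y":0,"z":0,"ax":0,"ay":0,"az":0,"claw":1},{"x":0,"y":0,"z":0,"ax":0,"ay":0,"az":0,"claw":1}]'
python3 -m jog '[{"x":0,"y":0,"z":0,"ax":0,"ay":0,"az":0,"claw":1},{"x":0,"y":0,"z":0,"ax":0,"ay":0,"az":0,"claw":1},{"x":0,"y":0,"z":0,"ax":0,"ay":0,"az":0,"claw":1},{"x":0,"y":0,"z":0,"ax":0,"ay":0,"az":0,"claw":1},{"x":0,"y":0,"z":0,"ax":0,"ay":0,"az":0,"claw":1}]' >/dev/null
python3 - <<'E'
from h import *
goto([.577,.053,.242],90);tilt()
st=manip.read_state();c=manip.capture("wrist");cv2.imwrite("pics/w4.png",c["frame"]);print(proj(c,[.4842,.030,.258],st));pickle.dump((st,c),open("w4.pkl","wb"))
E
```

```text
t: 10.1
ee_pos: [0.5773, 0.0519, 0.2436]
eef_rot: [0.281, 0.96, -0.001, 0.001]
contact_force: [4.6, 1.0, -12.8]
gripper_width: 0.0169
t 10.1 pos [0.5773 0.0519 0.2436] xang 147.39 tilt [ 0.0009 -0.0015] j7 0.609 w 0.0169 F [  4.6   1.  -12.8]
tool shift cm [0.06 0.04 0.16] az -0.91
t: 10.6
ee_pos: [0.577, 0.0517, 0.2435]
eef_rot: [0.601, 0.799, -0.0, 0.0]
contact_force: [1.7, -0.7, -8.8]
gripper_width: 0.0163
t: 11.1
ee_pos: [0.5769, 0.0517, 0.2435]
eef_rot: [0.691, 0.723, -0.001, 0.001]
contact_force: [1.8, -0.9, -8.8]
gripper_width: 0.0166
t 11.6 pos [0.5769 0.0517 0.2435] xang 92.78 tilt [-0.0003 -0.0013] j7 -0.29 w 0.0166 F [ 1.7  1.1 -8.2]
tool shift cm [0.13 0.01 0.15] az 2.78
ax,ay deg [-0.02  0.07]
[ 92.13334045 361.38979764]
```

View pics/w4.png

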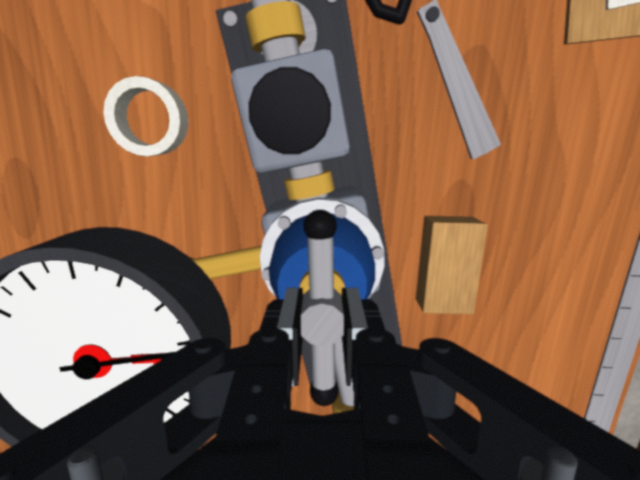

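The wrist view shows the dial at the left. The needle runs from its hub at (87,366) to about (180,352), almost over the red hand. I'll zoom in.

Run:
```python
from h import *
st,c=pickle.load(open("w4.pkl","rb"));f=c["frame"]
cv2.imwrite("pics/w4z.png",cv2.resize(f[320:400,50:210],None,fx=5,fy=5,interpolation=cv2.INTER_CUBIC))
a=lambda p:np.degrees(np.arctan2(p[1],p[0]))
g=f.astype(int);red=(g[...,2]>150)&(g[...,1]<110)&(g[...,0]<110);blk=g.max(2)<70
for u in range(115,185,5):
    rv=np.nonzero(red[335:385,u])[0]+335;bv=np.nonzero(blk[335:372,u])[0]+335
    print(u,rv.tolist(),bv.tolist())
```

```text
115 [] [360, 361, 362, 363]
120 [] [359, 360, 361, 362]
125 [] [358, 359, 360, 361, 362]
130 [356] [358, 359, 360, 361]
135 [355, 362] [358, 359, 360]
140 [362] [357, 358, 359, 360]
145 [361, 362] [356, 357, 358, 359, 370, 371]
150 [360, 361, 362] [355, 356, 357, 358, 367, 368, 369, 370, 371]
155 [360, 361, 362] [355, 356, 357, 358, 364, 365, 366, 367, 368, 369, 370, 371]
160 [] [354, 355, 356, 357, 358, 362, 363, 364, 365, 366, 367, 368, 369, 370, 371]
165 [] [354, 355, 356, 357, 358, 359, 360, 361, 362, 363, 364, 365, 366, 367, 368, 369, 370, 371]
170 [] [353, 354, 355, 356, 357, 358, 359, 360, 361, 362, 363, 364, 365, 366, 367, 368, 369, 370, 371]
175 [] [353, 354, 355, 356, 357, 358, 359, 360, 361, 362, 363, 364, 365, 366, 367, 368, 369, 370, 371]
180 [] [343, 344, 350, 351, 352, 353, 354, 355, 356, 357, 358, 359, 360, 361, 362, 363, 364, 365, 366, 367, 368, 369, 370, 371]
```

View pics/w4z.png

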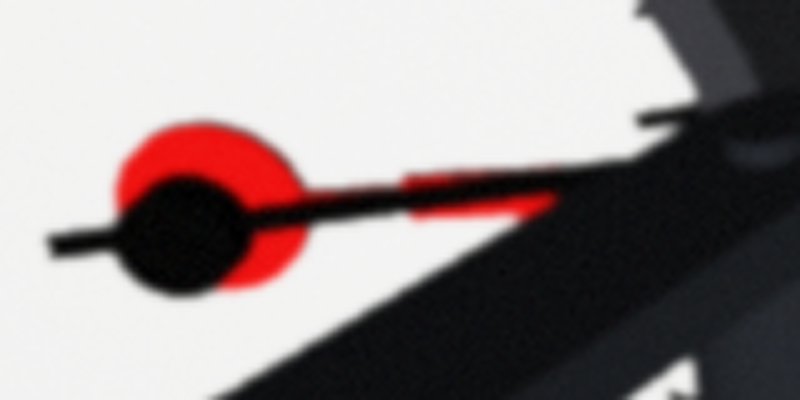

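Run:
```python
from h import *
st,c=pickle.load(open("w4.pkl","rb"))
a=lambda p:np.degrees(np.arctan2(p[1],p[0]))
q=lambda x,y,z:plane(c,(x/5+50-.4,y/5+320-.4),z,st)
n=q(600,165,.259)-q(185,235,.259)
for p in[(410,198),(540,191)]:
    r=q(*p,.256)-q(210,205,.256);print(a(n),a(r),a(n)-a(r))
t=q(50,245,.259);print(a(q(600,165,.259)-t), q(185,235,.259),q(210,205,.256))
```

```text
13.442886482510325 5.064351931301998 8.378534551208327
13.442886482510325 5.544945689763716 7.897940792746609
12.029258657447178 [0.4823252  0.02813936 0.259     ] [0.48263492 0.02893641 0.256     ]
```

```bash
python3 -m jog '[{"x":0,"y":0,"z":0,"ax":0,"ay":0,"az":6,"claw":1},{"x":0,"y":0,"z":0,"ax":0,"ay":0,"az":6,"claw":1},{"x":0,"y":0,"z":0,"ax":0,"ay":0,"az":0,"claw":1},{"x":0,"y":0,"z":0,"ax":0,"ay":0,"az":0,"claw":1}]' 
python3 -c "
from h import *
goto([.577,.053,.242],80)"
python3 -m jog '[{"x":0,"y":0,"z":0,"ax":0,"ay":0,"az":0,"claw":0},{"x":0,"y":0,"z":0,"ax":0,"ay":0,"az":0,"claw":0},{"x":0,"y":0,"z":-2.5,"ax":0,"ay":0,"az":0,"claw":0},{"x":0,"y":0,"z":-2.5,"ax":0,"ay":0,"az":0,"claw":0},{"x":0,"y":0,"z":-4,"ax":0,"ay":0,"az":0,"claw":0}]'
python3 -c "
from h import *
goto([.577,.053,.36],140);tilt()"
```

```text
t: 12.05
ee_pos: [0.5768, 0.0517, 0.2435]
eef_rot: [0.763, 0.647, -0.001, 0.0]
contact_force: [1.3, 0.5, -8.3]
gripper_width: 0.0167
t 12.05 pos [0.5768 0.0517 0.2435] xang 80.62 tilt [-0.0004 -0.0015] j7 -0.491 w 0.0167 F [ 1.3  0.5 -8.3]
tool shift cm [ 0.13 -0.    0.15] az 0.62
t: 12.55
ee_pos: [0.5757, 0.0517, 0.3336]
eef_rot: [0.76, 0.65, -0.002, -0.001]
contact_force: [-0.1, -0.3, 0.9]
gripper_width: 0.0423
t 12.55 pos [0.5757 0.0517 0.3336] xang 81.12 tilt [-0.0053 -0.0015] j7 -0.449 w 0.0423 F [-0.1 -0.3  0.9]
tool shift cm [ 0.14  0.1  -2.64] az -58.88
ax,ay deg [-0.29  0.13]
```

```bash
python3 -m jog '[{"x":-3.2,"y":-2.6,"z":-1,"ax":0,"ay":0,"az":0,"claw":0},{"x":-3.2,"y":-2.6,"z":0,"ax":0,"ay":0,"az":0,"claw":0},{"x":-3.2,"y":-2.6,"z":0,"ax":0,"ay":0,"az":0,"claw":0},{"x":0,"y":0,"z":0,"ax":0,"ay":0,"az":0,"claw":0},{"x":0,"y":0,"z":0,"ax":0,"ay":0,"az":0,"claw":0}]' >/dev/null
python3 - <<'E'
from h import *
goto([.577,.053,.36],81);tilt()
st=manip.read_state();c=manip.capture("wrist");p=proj(c,[.4826,.0285,.258],st);print(p, ray(c,p,st)[0]);pickle.dump((st,c),open("w5.pkl","wb"))
u,v=p.astype(int);u0=max(u-80,0);v0=max(v-60,0);print(u0,v0)
cv2.imwrite("pics/w5z.png",cv2.resize(c["frame"][v0:v0+120,u0:u0+160],None,fx=5,fy=5,interpolation=cv2.INTER_CUBIC))
E
```

```text
t 13.05 pos [ 0.4841 -0.0322  0.3529] xang 81.55 tilt [ 0.0092 -0.0009] j7 -0.226 w 0.0428 F [-0.4  1.5 -0.5]
tool shift cm [ 9.79  7.94 -0.63] az 0.55
ax,ay deg [ 0.53 -0.03]
[303.38097984 156.51097923] [0.49351701 0.0378466  0.49645778]
223 96
```

View pics/w5z.png

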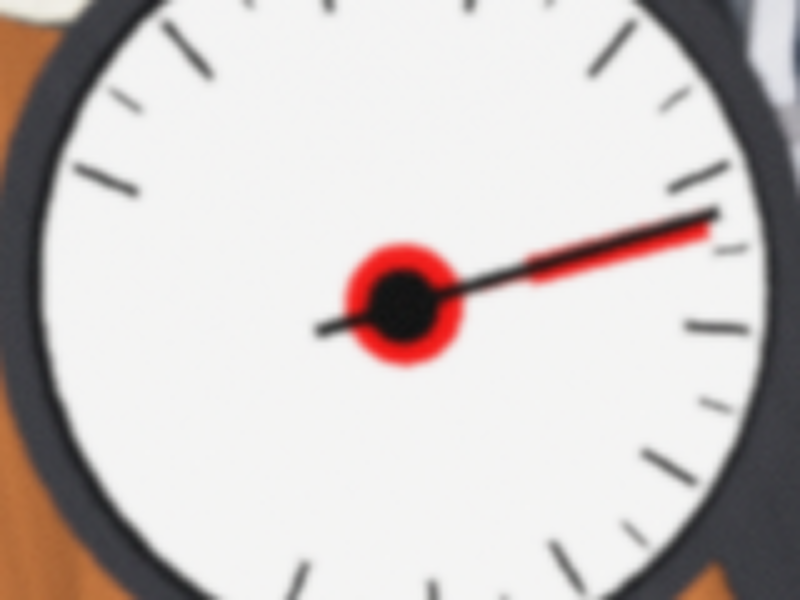

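Seen from nearly straight above, the needle runs from (318,330) to (718,213), about 16.3°. The red hand's lower edge runs from (537,284) to (710,237), about 15.2°. So the needle is about 1.1° below the mark, roughly 0.8 mm at 40 mm, which is within tolerance. Next is the valve.

```bash
python3 -m jog '[{"x":0,"y":0,"z":0,"ax":0.5,"ay":0,"az":-8,"claw":1},{"x":0,"y":0,"z":0,"ax":0,"ay":0,"az":-8,"claw":1},{"x":0,"y":0,"z":0,"ax":0,"ay":0,"az":-7,"claw":1},{"x":0,"y":0,"z":0,"ax":0,"ay":0,"az":0,"claw":1}]' 30
cat >> h.py <<'E'
def valve(toolx,tooly,z):
    u=np.radians(104.2);P=np.array([.614,-.093])+toolx/1e3*np.array([np.cos(u),np.sin(u)])+tooly/1e3*np.array([np.sin(u),-np.cos(u)])
    goto([*P,z],104.2);tilt()
    st=manip.read_state();d=st["ee_pos"][:2]-[.614,-.093]
    print("cur valve-frame mm",(1e3*d@[[np.cos(u),np.sin(u)],[np.sin(u),-np.cos(u)]]).round(1) if 0 else (1e3*np.array([d@[np.cos(u),np.sin(u)],d@[np.sin(u),-np.cos(u)]])).round(1))
E
python3 -c "
from h import *
valve(40,-80,.178)"
```

```text
t: 13.5
ee_pos: [0.4868, -0.0291, 0.3532]
eef_rot: [0.604, 0.797, 0.001, -0.0]
contact_force: [-0.2, 0.1, 0.3]
gripper_width: -0.0
t 13.5 pos [ 0.4868 -0.0291  0.3532] xang 105.71 tilt [0.0005 0.001 ] j7 0.187 w -0.0 F [-0.2  0.1  0.3]
tool shift cm [-5.4   2.61 17.51] az 1.51
ax,ay deg [ 0.04 -0.05]
cur valve-frame mm [  93.2 -107.6]
```

```bash
python3 -m jog '[{"x":-2.7,"y":1.3,"z":0,"ax":0,"ay":0,"az":1.5,"claw":1},{"x":-2.6,"y":1.3,"z":0,"ax":0,"ay":0,"az":0,"claw":1},{"x":0,"y":0,"z":2,"ax":0,"ay":0,"az":0,"claw":1},{"x":0,"y":0,"z":2,"ax":0,"ay":0,"az":0,"claw":1},{"x":0,"y":0,"z":2,"ax":0,"ay":0,"az":0,"claw":1}]' >/dev/null
python3 -c "
from h import *
valve(40,-80,.178)
c=manip.capture('top');cv2.imwrite('pics/t6.png',cv2.resize(c['frame'][180:290,240:400],None,fx=5,fy=5,interpolation=cv2.INTER_CUBIC))"
```

```text
t 14.0 pos [ 0.5316 -0.0717  0.2935] xang 103.34 tilt [0.0055 0.0019] j7 0.186 w 0.0 F [ 0.3 -0.6 -0.5]
tool shift cm [-0.1  -0.6  11.54] az -0.86
ax,ay deg [ 0.33 -0.03]
cur valve-frame mm [ 40.8 -74.7]
```

```bash
python3 -m jog '[{"x":-0.1,"y":-0.6,"z":3,"ax":0.3,"ay":0,"az":-0.8,"claw":1},{"x":0,"y":0,"z":3,"ax":0,"ay":0,"az":0,"claw":1},{"x":0,"y":0,"z":3,"ax":0,"ay":0,"az":0,"claw":1},{"x":0,"y":0,"z":2,"ax":0,"ay":0,"az":0,"claw":1},{"x":0,"y":0,"z":0,"ax":0,"ay":0,"az":0,"claw":1}]' |tail -2
python3 -c "
from h import *
valve(21,-80,.178)"
```

```text
contact_force: [-0.5, 0.5, 0.2]
gripper_width: 0.0002
t 14.55 pos [ 0.5266 -0.0709  0.1774] xang 103.51 tilt [-0.0039  0.0027] j7 0.136 w 0.0002 F [-0.5  0.5  0.2]
tool shift cm [-2.19 -0.05 -0.07] az -0.69
ax,ay deg [-0.18 -0.2 ]
cur valve-frame mm [ 42.9 -79.3]
```

```bash
python3 -m jog '[{"x":-1.2,"y":0,"z":0,"ax":0,"ay":0,"az":-0.7,"claw":1},{"x":-1,"y":0,"z":0,"ax":0,"ay":0,"az":0,"claw":1},{"x":-1,"y":-0.15,"z":0,"ax":0,"ay":0,"az":0,"claw":1},{"x":-1,"y":-0.15,"z":0,"ax":0,"ay":0,"az":0,"claw":1}]' |tail -2
python3 -c "
from h import *
valve(-18,-82,.178)"
```

```text
contact_force: [0.7, 5.5, -0.0]
gripper_width: 0.0002
t 14.95 pos [ 0.5363 -0.1107  0.1805] xang 104.14 tilt [-0.0022  0.0048] j7 0.224 w 0.0002 F [ 0.7  5.5 -0. ]
tool shift cm [-1.99 -0.23  0.24] az -0.06
ax,ay deg [-0.05 -0.29]
cur valve-frame mm [  1.9 -79.6]
```

Contact is about 5 N, so the lever is moving. I'll continue along the arc.

```bash
python3 -m jog '[{"x":-1,"y":-0.1,"z":0.2,"ax":0,"ay":0,"az":0,"claw":1},{"x":-1,"y":-0.1,"z":0,"ax":0,"ay":0,"az":0,"claw":1},{"x":-1,"y":0.3,"z":0,"ax":0,"ay":0,"az":0,"claw":1},{"x":-1,"y":0.3,"z":0,"ax":0,"ay":0,"az":0,"claw":1}]' |tail -2
python3 -c "
from h import *
valve(-55.5,-63.8,.178)"
```

```text
contact_force: [-2.4, 4.3, -0.0]
gripper_width: 0.0
t 15.35 pos [ 0.5507 -0.1509  0.1801] xang 104.06 tilt [-0.0008  0.0054] j7 0.29 w 0.0 F [-2.4  4.3 -0. ]
tool shift cm [-1.49  1.18  0.2 ] az -0.14
ax,ay deg [ 0.03 -0.31]
cur valve-frame mm [-40.6 -75.5]
```

```bash
python3 -m jog '[{"x":-0.75,"y":0.6,"z":0.1,"ax":0,"ay":0,"az":0,"claw":1},{"x":-0.75,"y":0.6,"z":0,"ax":0,"ay":0,"az":0,"claw":1},{"x":-0.75,"y":0.85,"z":0,"ax":0,"ay":0,"az":0,"claw":1},{"x":-0.75,"y":0.9,"z":0,"ax":0,"ay":0,"az":0,"claw":1}]' |tail -2
python3 -c "
from h import *
valve(-80,-24.5,.178)"
```

```text
contact_force: [-3.0, 1.9, 0.9]
gripper_width: 0.0002
t 15.75 pos [ 0.5877 -0.1762  0.179 ] xang 103.93 tilt [-0.0028  0.0049] j7 0.311 w 0.0002 F [-3.   1.9  0.9]
tool shift cm [-0.57  2.15  0.1 ] az -0.27
ax,ay deg [-0.09 -0.31]
cur valve-frame mm [-74.2 -45.9]
```

```bash
python3 -m jog '[{"x":-0.3,"y":0.8,"z":0,"ax":0,"ay":0,"az":0,"claw":1},{"x":-0.2,"y":0.8,"z":0,"ax":0,"ay":0,"az":0,"claw":1},{"x":-0.1,"y":0.6,"z":0,"ax":0,"ay":0,"az":0,"claw":1}]' |tail -2
python3 -c "
from h import *
valve(-80,-22,.178)"
```

```text
contact_force: [-28.7, -0.1, 6.0]
gripper_width: -0.0003
t 16.05 pos [ 0.6123 -0.1781  0.1784] xang 103.86 tilt [-0.0046  0.0044] j7 0.301 w -0.0003 F [-28.7  -0.1   6. ]
tool shift cm [0.21 0.05 0.04] az -0.34
ax,ay deg [-0.19 -0.31]
cur valve-frame mm [-82.1 -22.5]
```

The 29 N force means the lever is at its stop. I'll back off, lift, and look at the dial and lever from above.

```bash
python3 -m jog '[{"x":0,"y":-2,"z":0,"ax":0,"ay":0,"az":0,"claw":1},{"x":0,"y":-2,"z":0,"ax":0,"ay":0,"az":0,"claw":1},{"x":0,"y":0,"z":-4,"ax":0,"ay":0,"az":0,"claw":1},{"x":0,"y":0,"z":-4,"ax":0,"ay":0,"az":0,"claw":1},{"x":0,"y":0,"z":-4,"ax":0,"ay":0,"az":0,"claw":1}]' |tail -2
python3 -m jog '[{"x":0,"y":0,"z":-4,"ax":0,"ay":0,"az":0,"claw":1},{"x":0,"y":0,"z":-3,"ax":0,"ay":0,"az":0,"claw":1},{"x":4,"y":-2,"z":0,"ax":0,"ay":0,"az":0,"claw":1},{"x":4,"y":-2,"z":0,"ax":0,"ay":0,"az":0,"claw":1},{"x":3,"y":-1.5,"z":0,"ax":0,"ay":0,"az":0,"claw":1}]' |tail -2
python3 -m jog '[{"x":1,"y":0,"z":0,"ax":0,"ay":0,"az":0,"claw":1},{"x":0,"y":0,"z":0,"ax":0,"ay":0,"az":0,"claw":1},{"x":0,"y":0,"z":0,"ax":0,"ay":0,"az":0,"claw":1}]' >/dev/null
python3 - <<'E'
from h import *
valve(0,0,.3)
st=manip.read_state();c=manip.capture("wrist");p=proj(c,[.4826,.0285,.258],st);print(p, ray(c,p,st)[0],proj(c,[.614,-.093,.19],st),proj(c,[.6385,-.19,.19],st))
pickle.dump((st,c),open("w7.pkl","wb"));cv2.imwrite("pics/w7.png",c["frame"])
u,v=p.astype(int);u0=max(u-80,0);v0=max(v-60,0)
a=cv2.resize(c["frame"][v0:v0+120,u0:u0+160],None,fx=5,fy=5,interpolation=cv2.INTER_CUBIC)
cv2.imwrite("pics/w7z.png",a)
t=manip.capture("top");cv2.imwrite("pics/t7.png",cv2.resize(t["frame"][180:290,240:400],None,fx=5,fy=5))
E
```

```text
contact_force: [0.7, -1.3, -0.3]
gripper_width: -0.0001
contact_force: [-0.0, -0.4, 0.7]
gripper_width: 0.0004
t 17.35 pos [ 0.4963 -0.0827  0.3798] xang 103.97 tilt [ 0.01   -0.0005] j7 0.263 w 0.0 F [ 0.5 -0.8  0.2]
tool shift cm [-3.82 11.1   8.09] az -0.23
ax,ay deg [0.55 0.17]
cur valve-frame mm [  38.9 -111.6]
[339.18296045  75.31455048] [ 0.47826761 -0.01398254  0.52307797] [433.98737584 254.71944697] [426.01829483 345.32652593]
```

View pics/w7.png

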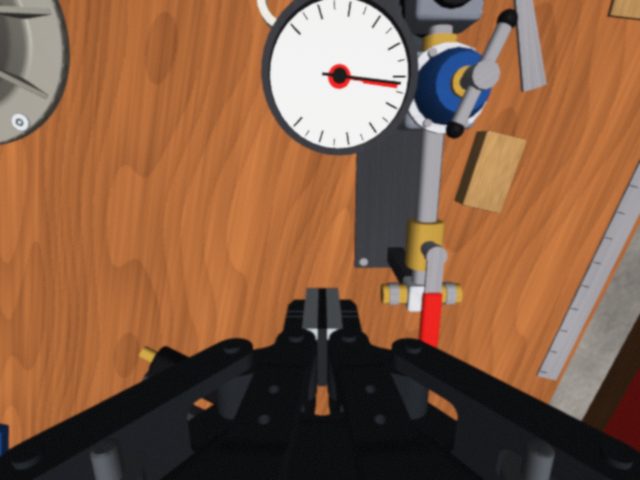

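View pics/w7z.png

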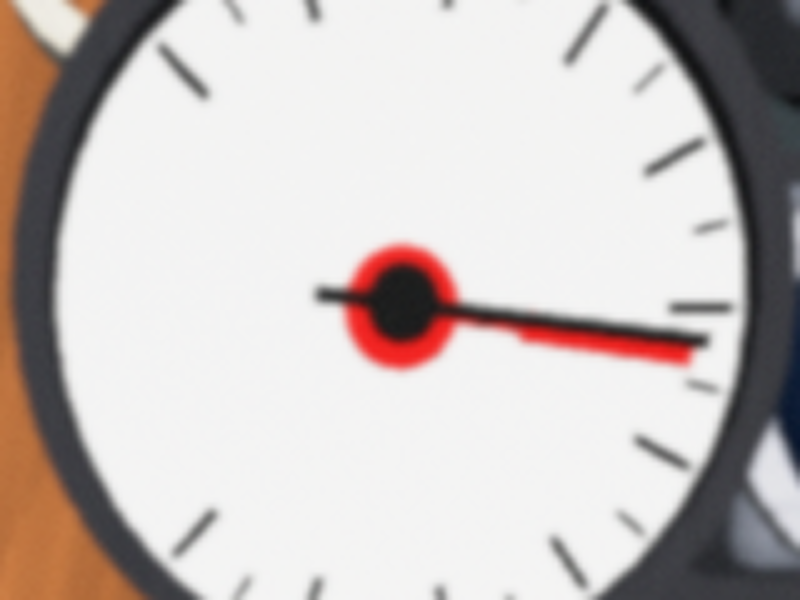

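The lever is in line with the pipe: its axis is at (434,255) and its grip runs down to (428,345). The needle is at about 7.1° (in image axes) and the red hand is slightly past it, at 8 to 9°. I'll put numbers on the gap using the earlier views where the red hand was not covered.

Run:
```python
from h import *
a=lambda p:np.degrees(np.arctan2(p[1],p[0]))
hint={"w1":(227,196),"w2":(133,247),"w3":(190,131),"w5":(303,157),"w7":(340,75)}
for k,h in hint.items():
    st,c=pickle.load(open(k+".pkl","rb"));g=c["frame"].astype(int)
    G=plane(c,h,.257,st)
    red=(g[...,2]-np.maximum(g[...,1],g[...,0])>70);blk=g.max(2)<110
    v,u=np.nonzero(np.ones(red.shape));ok=(abs(u-h[0])<90)&(abs(v-h[1])<90);u,v=u[ok],v[ok]
    P=np.array([plane(c,p,.257,st)[:2] for p in zip(u,v)])
    rd=red[v,u];bk=blk[v,u];d=np.linalg.norm(P-G[:2],axis=1)
    hub=P[rd&(d<.011)|bk&(d<.0105)].mean(0);d=np.linalg.norm(P-hub,axis=1)
    th=(np.degrees(np.arctan2(P[:,1]-hub[1],P[:,0]-hub[0])))
    m=rd&(d>.020)&(d<.043)
    off=lambda x:x
    Pr=P[m]; Pb=P[bk&(d>.018)&(d<.036)]
    out=[]
    for Q in(Pr,Pb):
        if len(Q)<8: out.append(None);continue
        w=cv2.fitLine(Q.astype(np.float32),cv2.DIST_HUBER,0,1e-4,1e-4).ravel();s=np.sign(w[:2]@(Q.mean(0)-hub));out.append((round(a(w[:2]*s),2),round(a(Q.mean(0)-hub),2),len(Q)))
    # edges of red at 38-42mm
    e=rd&(d>.033)&(d<.041);print(k,"hub",hub.round(4),"red(fit,centroid)",out[0],"blk",out[1],"red ang range",np.percentile(th[e],[3,97]).round(1))
```

```text
w1 hub [0.4833 0.0289] red(fit,centroid) (np.float64(6.3), np.float64(6.09), 138) blk (np.float64(70.78), np.float64(72.54), 30) red ang range [3.3 9.1]
w2 hub [0.4832 0.0291] red(fit,centroid) (np.float64(5.98), np.float64(6.14), 296) blk (np.float64(71.1), np.float64(72.62), 120) red ang range [3.  9.3]
w3 hub [0.483  0.0288] red(fit,centroid) (np.float64(6.09), np.float64(6.26), 242) blk (np.float64(27.72), np.float64(26.86), 76) red ang range [3.4 9.3]
w5 hub [0.4825 0.0285] red(fit,centroid) (np.float64(6.57), np.float64(4.46), 111) blk (np.float64(7.59), np.float64(7.39), 51) red ang range [3.1 6.5]
w7 hub [0.4827 0.0282] red(fit,centroid) (np.float64(7.44), np.float64(4.85), 125) blk (np.float64(7.69), np.float64(8.58), 53) red ang range [3.2 7.3]
```

```bash
python3 -c "
from workcell import manip
print(manip.sign_off())"
```

```text
the job is handed in; nothing more can be done
None
```

The job is handed in at about 17.4 s. The needle is on the red hand within tolerance and the outlet valve is fully open; no verdict was reported.

- **Regulator:** I gripped the T-handle's boss and turned it clockwise about 212° in two grips, coming up from below. With the valve still shut, the wrist camera put the needle at 7.6° and the red hand at 6.1° in world axes. That is about 1.5° short of the mark, roughly 1 mm at the 40 mm point where 2.6 mm is allowed.
- **Valve:** I then pushed the lever round with the closed fingertips until it met its stop, at about 29 N. The last picture shows it in line with the pipe.
- **Last checks:** After the valve was opened, the needle's line fit read 7.7°, so it had not moved. The arm was clear with no contact force. I did nothing near the bystanders and kept clear of the gauge, but I did not measure either at the end.
- **Disagreements between measurements:** In the slanted view during the turn, the needle gap read 6–8°, while the handle angle implied 3–5°. The near-vertical view settled it. In the last view, the needle's direction taken from its pixel centroid read 8.6°, about 1.7 mm short and still within the limit.

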